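# Draw the spring gauge to its mark

### The arm

A 7-joint arm with a two-finger parallel gripper is mounted at the origin on a cart in front of the work surface, level with it; the furniture and walls round the work are solid. World frame = base frame: x ahead of the robot, y to its left, z up, the work surface at z = 0. Lengths are in m, angles in rad, forces in N, time in s.
With the tool pointing down it reaches from about 0.425 to 0.925 m from the base axis. Payload 6.8 kg.
Tool frame: the origin (TCP) lies at the very end of the fingers, on their centre line; the grasp point (between the pads) lies 19 mm behind it; z points along the fingers, y is the line along which they close (so a half turn about z gives the same grasp; the last joint's range is limited). The gripper opens to 85 mm and grips with 20 to 120 N. Pads are 22 mm wide; open, the fingers measure 114 mm over their backs; the gripper's body (76 mm by 85 mm) begins 54 mm behind the grasp point. The pads swing forward as they close: fully open they stand 13 mm farther back than shut.
Start: joints at [1.091, 0.477, 0.022, 1.555, -0.011, 1.109, -0.083], TCP at [0.245, -0.629, 0.231] pointing down, gripper open.
Joint ranges: [-2.96, 2.96], [-0.34, 2.1], [-1.41, 1.46], [0.24, 2.44], [-1.37, 4.51], [0.17, 1.92], [-2.96, 2.96]. Speed limits (rad/s): [2.39, 2.39, 3.14, 3.14, 3.14, 3.14, 3.14].

### API

Orientations are given as a rotation vector (axis times angle).
In Python, from plant import r gives the robot as it stands. The module is installed in compiled form; this text tells all that it offers.
- The arm moves only by the tool servo_tool, never from a script. Its argument "steps" is one flat list of numbers, 7 for each row, row after row: the shift along the tool's x, y, z in m, then the turn, a rotation vector about the tool's x, y, z in degrees, then the opening, from -1 (shut) to 1 (fully open). In form: [dx, dy, dz, wx, wy, wz, gripper, dx, dy, dz, wx, wy, wz, gripper, ...]. A call has 1 to 12 rows; each row shifts and turns the commanded pose from where the row before left it, along the tool's axes as they then stand; what a row does not reach is not made up. A row lasts 1/8 s, in which the tool goes at most 62.5 mm and 10.7 degrees, less where a joint would pass 70% of its speed; a pose out of reach is approached as far as the arm can. A call with a gripper value outside its range is refused whole. The fingers move at their own pace and stop on an object; "force" is the grip in N (left out, the last holds). Time passes only in rows, so rows that do not move let the fingers close. It gives the time, the measured TCP pose, the force, the opening and the grip force at its end, in the units of the state.
- r.get_obs(): the state, without advancing time (a new reading comes with each control period).
- r.read_camera(name): name is "side" or "top"; returns a dict with "frame" (480x640x3 uint8, blue, green, red), "camera_matrix" (3x3 intrinsics, pixels), "eye" and "orientation" of the camera in the world. Camera axes: x right, y down, z forward; pixel columns grow to the right and rows downward; lengths in m; the calibration is good to about 2 mm. A picture is of the moment at which its call begins. There is no depth.
- r.hand_in(): hands the job in; it is judged then, once.
The state is a dict: "clock": time; "joint_positions": joint angles; "joint_vel": joint speeds; "joint_torque": joint torques, N m; "tool_pos": TCP position; "eef_rot": TCP orientation; "contact_force": force on the tool from outside, world axes, zero at the start; "wrist_torque": the same for the moment, N m; "opening": finger opening in m; "finger_force": force on a finger pad.
Only numpy, scipy, OpenCV 4.12 (cv2) and the standard library are available. Lean on these libraries where they do the work, as an engineer would, in place of code of your own. Each camera call takes 0.05 s, during which the arm holds its last target. There are 200 camera calls.

### The job

Pull the drawer of the small white instrument cabinet fully open by its round knob. Then take the knurled grip of the spring gauge standing in the drawer, pull the rod straight up against its spring until the ring mark on the rod is level with the mouth of the barrel (40 mm of travel), and hold it there: finish with the gripper still holding the rod steady at the mark and the drawer still open. Leave the beaker, the plaster cast and the bottle alone.

Things in the scene. Friction and masses are not known exactly. Their poses are not given: they have to be found in the camera images.
- cabinet: low white instrument cabinet with one grey drawer, fixed to the worktop, 180 mm deep (x), 150 mm wide (y), 112 mm high. Origin: centre of its underside. The drawer opens along its own -x axis, roughly towards the robot; z is up. The shell's front face is 90 mm from the origin along -x; the drawer front adds 12 mm. Its yaw varies
- drawer (a joint): how far the drawer is open, m: 0 shut, 0.12 fully open against its stop. It starts shut or slightly ajar, slides with about 2 N of friction and stays where it is left. Drawer front 92 mm high, top edge 104 mm above the worktop; drawer sides only 42 mm high
- drawer_knob (a point): centre of the head of the drawer's round steel knob, 72 mm above the worktop, 35 mm out from the drawer front. The head is a cylinder 24 mm in diameter and 22 mm long, its axis along the drawer's slide, on a 12 mm stem. Can be pinched from above with the fingers to its left and right (along the cabinet's y). Moves with the drawer
- rod (a joint): how far the gauge's rod is pulled up out of its barrel, m: 0 at rest (pulled in by the spring), 0.040 with the ring mark level with the barrel mouth, 0.060 at the upper stop. The inner spring pulls it back down with 3 N at rest and 7 N at the mark, so it snaps home if let go
- pull_grip: knurled steel cylinder on top of the gauge's rod, upright, 18 mm in diameter, 28 mm high; origin at its centre, 79 mm above the worktop at rest. It stands mid-width in the drawer, 60 mm behind the front's outer face, under the cabinet's roof until the drawer is open, 72 mm clear of the shell when fully open. Finger room at its left and right (cabinet's y). Rises with the rod
- barrel_mouth (a point): centre of the mouth of the gauge's upright barrel (21 mm outer diameter), 62 mm above the worktop, fixed in the drawer, right below the pull grip
- length_mark (a point): centre of the length mark, a raised dark steel ring on the rod, 11.6 mm in diameter and 3 mm tall; at rest it is inside the barrel, 40 mm below the mouth. Rises with the rod
- beaker: cream paper-cup-like beaker, 78 mm across, 111 mm high, loose, standing to the left of the work; origin at the centre of its underside. Leave it alone
- plaster_cast: stone model of a lower jaw, 58 x 68 x 32 mm, loose, to the left; origin at the centre of its underside. Leave it alone
- bottle_red: small white dropper bottle with a pointed cap and a red label, 40 mm across, 98 mm high, loose, to the left; origin at the centre of its underside. Leave it alone

How it is judged:
On the way:
1. the drawer is pulled fully open (at least 105 of its 120 mm) (value of joint drawer above 0.105 m), for 0.2 s.
At the end, for the whole second after the job is handed in: the gripper is still holding the pull grip (more than 1 N of contact), the rod stands steady (under 10 mm/s) with its ring mark within 5 mm of the barrel mouth (rod drawn 35 to 45 mm), and the drawer is still open by at least 90 mm (value of joint drawer above 0.09 m and value of joint rod between 0.035 and 0.045 m and velocity of joint rod between -0.01 and 0.01 m/s and contact force between the fingers and pull_grip above 1 N); the arm keeps its last pose, push and grip.
It fails at once if the beaker, the plaster cast or the bottle is moved by more than 20 mm (distance of any of beaker, plaster_cast, bottle_red from where it was at the start of the episode above 0.02 m).
It also fails if it takes over 45 s, if anything falls off the work surface, if the arm or the gripper's body presses on something with over 40 N, if the wrist force passes 120 N, or if a joint passes its speed limit or range.

## Working session

There is one attempt and no reset: what is moved stays moved. The work goes in short steps, Python scripts to look and compute and a tool call to move; the robot and the scene stay as the last step left them, time stands still between calls to the robot, and variables do not carry over. Pictures are saved under pics/ and viewed, at most 10 in all, crops included, and the job is handed in when it is done.

Besides the shell and the picture viewer there is one more tool, called after "Request:" by a JSON object that holds its "op" and its "data", one argument or row to a line. servo_tool: Moves the arm, as the interface text tells. Its arguments: {"type":"object","properties":{"steps":{"type":"array"},"force":{"type":"number"}},"required":["steps"]}

```bash
mkdir -p pics
cat > h.py <<'E'
import numpy as np, cv2
from scipy.spatial.transform import Rotation as R
from plant import r
def mat(o):
    o=np.array(o,float)
    if o.shape==(3,3): return o
    return R.from_rotvec(o).as_matrix() if o.size==3 else R.from_quat(o).as_matrix()
def ray(c,u,v):
    d=mat(c["orientation"])@np.linalg.inv(np.array(c["camera_matrix"]))@np.array([u,v,1.])
    return np.array(c["eye"]),d/np.linalg.norm(d)
def onz(c,u,v,z):
    e,d=ray(c,u,v); return e+d*(z-e[2])/d[2]
def proj(c,p):
    q=np.array(c["camera_matrix"])@mat(c["orientation"]).T@(np.array(p)-np.array(c["eye"])); return q[:2]/q[2]
def snap(n,f):
    c=r.read_camera(n); cv2.imwrite(f"pics/{f}.png",c["frame"]); np.save(f"{f}.npy",c,allow_pickle=True); return c
def load(f): return np.load(f"{f}.npy",allow_pickle=True).item()
E
python3 - <<'E'
from h import *
for n in ("top","side"):
    c=snap(n,n+"0"); print(n,c["camera_matrix"],c["eye"],c["orientation"])
print(r.get_obs())
E
```

```text
top [[442.86903936   0.         318.81846517]
 [  0.         442.86903936 228.57542976]
 [  0.           0.           1.        ]] [0.54246565 0.17069212 0.94029871] [-2.18129967  2.246059   -0.07510422]
side [[485.94139409   0.         321.30301481]
 [  0.         485.94139409 233.15493063]
 [  0.           0.           1.        ]] [0.15886163 0.97338311 0.52441133] [-0.55518725  2.41158192 -1.49161617]
{'clock': 0.1, 'joint_positions': array([ 1.09088242,  0.47772238,  0.02233481,  1.5563319 , -0.01147654,
        1.10928272, -0.08307518]), 'joint_vel': array([-0.00070365, -0.00075373,  0.00130066, -0.004611  , -0.0004524 ,
       -0.0012349 , -0.00070945]), 'joint_torque': array([ 4.11268906e-03, -5.97756708e+01,  1.61312811e+00, -2.81953347e+01,
        1.26808818e-02,  5.07221834e-03, -5.36865571e-05]), 'tool_pos': array([ 0.24503231, -0.62839837,  0.2304282 ]), 'eef_rot': array([-3.08591060e+00, -5.80493937e-01,  6.74999470e-04]), 'contact_force': array([-0.49566861, -0.36491738, -0.6051736 ]), 'wrist_torque': array([ 0.00735743,  0.00836434, -0.04543394]), 'finger_force': 0.0, 'opening': 0.0850600714044973}
```

View pics/top0.png

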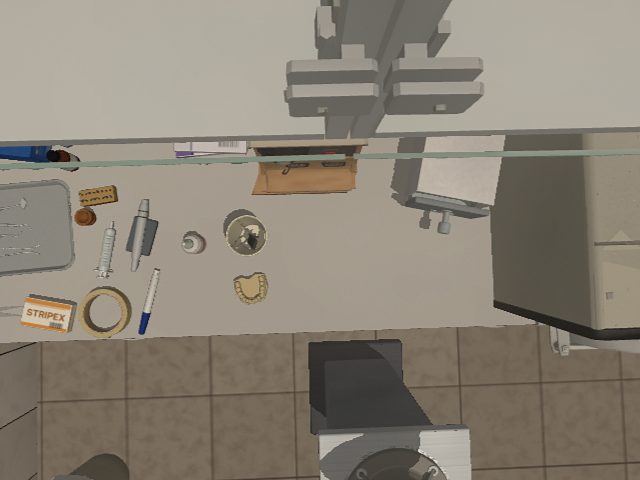

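View pics/side0.png

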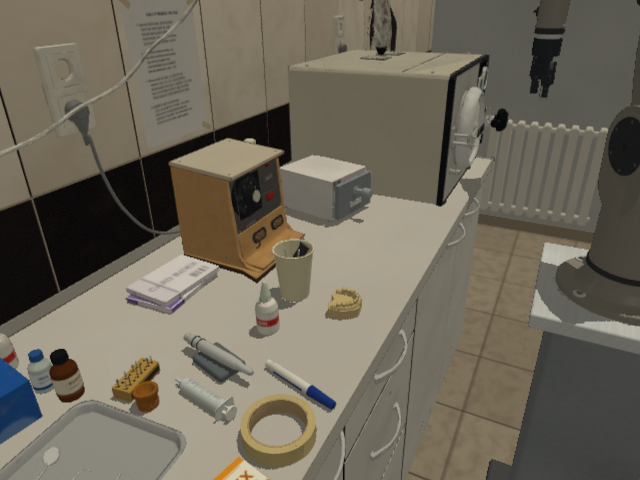

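The top view shows the cabinet at about (455,175), its drawer front's top edge running from (412,205) to (489,212), and the knob at about (444,228). The beaker, cast and bottle are at about (246,235), (251,288) and (193,243), well to the left. The side view shows the front at about (352,195) and the knob at about (366,191). I'll crop in to read the corners.

Run:
```python
from h import *
a=load("top0")["frame"][140:240,385:505]; b=load("side0")["frame"][150:225,275:380]
a=cv2.resize(a,(600,500),interpolation=cv2.INTER_CUBIC)[:, :480+120]
b=cv2.resize(b,(0,0),fx=4,fy=4,interpolation=cv2.INTER_CUBIC)
cv2.imwrite("pics/crop_t.png",a); cv2.imwrite("pics/crop_s.png",b)
```

```text
(no output)
```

View pics/crop_t.png

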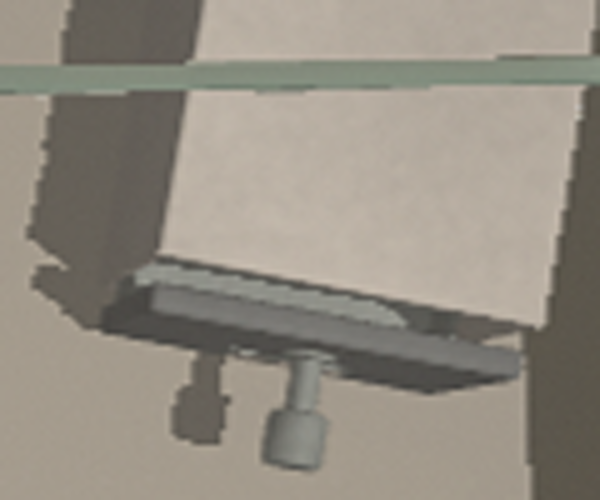

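View pics/crop_s.png

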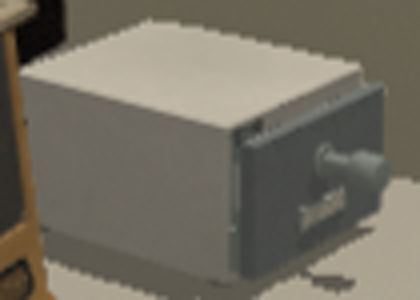

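The top crop shows the roof's front corners at (416.6,191) and (494,205) in the full image and the knob head at (444,228). The drawer is slightly ajar. In the side crop the knob head is at about (368,192).

Run:
```python
from h import *
t=load("top0"); s=load("side0")
a=onz(t,416.6,191,.112); b=onz(t,494,205,.112); print("roof front",a,b,np.linalg.norm(a-b))
d=(a-b); yaw=np.arctan2(-d[0],d[1]); print("yaw deg",np.degrees(yaw))
c=onz(t,416,201.8,.104); e=onz(t,489,214.8,.104); print("drawer front",c,e,np.degrees(np.arctan2(-(c-e)[0],(c-e)[1])))
k=onz(t,444,228,.076); print("knob top",k)
e1,d1=ray(t,444,228); e2,d2=ray(s,275+370/4,150+172/4)
st=np.linalg.lstsq(np.c_[d1,-d2],e2-e1,rcond=None)[0]; print("tri",e1+d1*st[0],e2+d2*st[1])
m=(a+b)/2; ax=np.array([np.cos(yaw),np.sin(yaw),0]); print("ajar est", -(k-m)@ax-.047, "lateral",(k-m)@np.array([-ax[1],ax[0],0]))
o=r.get_obs(); print(R.from_rotvec(o["eef_rot"]).as_matrix())
```

```text
roof front [ 0.64170764 -0.03913757  0.112     ] [ 0.61115129 -0.185758    0.112     ] 0.14977062892139748
yaw deg -11.772195882248733
drawer front [ 0.62203133 -0.03920828  0.104     ] [ 0.59329543 -0.17866731  0.104     ] -11.642992824840256
knob top [ 0.57147363 -0.0996704   0.076     ]
tri [ 0.57174165 -0.10216847  0.06801415] [ 0.56920741 -0.1032404   0.06826441]
ajar est 0.00940677827579433 lateral 0.001296484468546381
[[ 9.31647122e-01  3.63363640e-01 -7.10538007e-04]
 [ 3.63364309e-01 -9.31646001e-01  1.45162361e-03]
 [-1.34502654e-04 -1.61058511e-03 -9.99998694e-01]]
```

```bash
python3 - <<'E'
from h import *
t=load("top0"); s=load("side0")
def tri(p,q):
    e1,d1=ray(t,*p); e2,d2=ray(s,*q)
    st=np.linalg.lstsq(np.c_[d1,-d2],e2-e1,rcond=None)[0]; return (e1+d1*st[0]).round(3),(e2+d2*st[1]).round(3)
print("base corner",onz(t,493,305,0),onz(s,437,195,0))
print("top corner",tri((597,338),(447,74)))
for z in (.1,.2,.3,.35): print(z,onz(t,597,338,z).round(3),onz(t,560,352,z).round(3), onz(t,639,340,z).round(3))
# where black knob ray (side) meets y planes
e,d=ray(s,500,120)
for y in (-.2,-.3,-.4,-.5,-.6): print("knob",(e+d*(y-e[1])/d[1]).round(3))
for p in((0.3,-.3,.23),(.25,-.5,.23)): print(proj(t,p),proj(s,p))
E
python3 - <<'E'
import cv2,sys
sys.path.insert(0,'.')
s=cv2.imread('pics/side0.png')[20:220,400:640]; cv2.imwrite('pics/crop_a.png',cv2.resize(s,(0,0),fx=3,fy=3,interpolation=cv2.INTER_CUBIC))
E
```

```text
base corner [ 0.40676245 -0.22190464  0.        ] [ 0.44419425 -0.33235413  0.        ]
top corner (array([ 0.41 , -0.211,  0.356]), array([ 0.422, -0.208,  0.351]))
0.1 [ 0.352 -0.378  0.1  ] [ 0.328 -0.305  0.1  ] [ 0.345 -0.46   0.1  ]
0.2 [ 0.375 -0.313  0.2  ] [ 0.354 -0.248  0.2  ] [ 0.369 -0.385  0.2  ]
0.3 [ 0.397 -0.248  0.3  ] [ 0.379 -0.192  0.3  ] [ 0.392 -0.31   0.3  ]
0.35 [ 0.409 -0.215  0.35 ] [ 0.392 -0.163  0.35 ] [ 0.404 -0.272  0.35 ]
knob [ 0.289 -0.2    0.258]
knob [ 0.3   -0.3    0.235]
knob [ 0.312 -0.4    0.213]
knob [ 0.323 -0.5    0.19 ]
knob [ 0.334 -0.6    0.167]
[603.91953497 388.85176221] [499.87560041 122.21021127]
[727.02785317 415.40186697] [529.57365946 108.03285218]
```

View pics/crop_a.png

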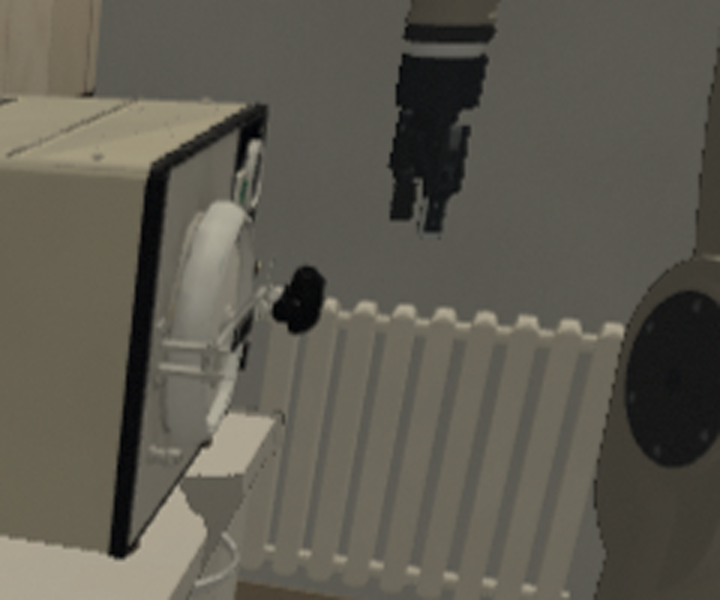

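The autoclave stands to the right of y = -0.21, with its front at x = 0.41 and its top at z = 0.356. Its wheel knob sits near (0.31,-0.4,0.21), so I'll raise above it and then swing over.

Request:
{"op": "servo_tool", "data": {
  "steps": [0,0,-0.05,0,0,8.25,1,0,0,-0.05,0,0,8.25,1,0,0,-0.05,0,0,8.25,1,0,0,-0.04,0,0,8.25,1],
  "force": 60
}}

```text
clock: 0.6
tool_pos: [0.2452, -0.6288, 0.4233]
eef_rot: [3.124, -0.327, 0.001]
contact_force: [0.3, 0.1, 0.0]
opening: 0.0854
finger_force: 0.0
```

Request:
{"op": "servo_tool", "data": {
  "steps": [0.0105,-0.0456,0,0,0,0,1,0.0105,-0.0456,0,0,0,0,1,0.0105,-0.0456,0,0,0,0,1,0.0105,-0.0456,0,0,0,0,1,0.0105,-0.0456,0,0,0,0,1,0.0105,-0.0456,0,0,0,0,1,0.0105,-0.0456,0,0,0,0,1,0.0105,-0.0456,0,0,0,0,1,0.0105,-0.0456,0,0,0,0,1,0.0105,-0.0456,0,0,0,0,1,0.0105,-0.0456,0,0,0,0,1,0.0105,-0.0456,0,0,0,0,1]
}}

```text
clock: 2.1
tool_pos: [0.4797, -0.1172, 0.421]
eef_rot: [3.125, -0.32, -0.001]
contact_force: [0.7, -1.0, 0.3]
opening: 0.0852
finger_force: 0.0
```

Request:
{"op": "servo_tool", "data": {
  "steps": [0.0143,-0.0055,0.045,0,0,0,1,0.0143,-0.0055,0.045,0,0,0,1,0.0143,-0.0055,0.045,0,0,0,1,0.0143,-0.0055,0.045,0,0,0,1,0.0143,-0.0055,0.045,0,0,0,1,0.014,-0.0058,0.045,0,0,0,1,0,0,0.035,0,0,0,1,0,0,0.035,0,0,0,1,0,0,0.028,0,0,0,1,0,0,0,0,0,0,1]
}}

```text
clock: 3.35
tool_pos: [0.568, -0.1031, 0.0511]
eef_rot: [-3.125, 0.32, 0.008]
contact_force: [-0.2, -0.4, 0.0]
opening: 0.085
finger_force: 0.0
```

Run:
```python
from h import *
t=snap("top","top1"); s=snap("side","side1")
a=cv2.resize(t["frame"][120:270,360:510],(400,400)); b=cv2.resize(s["frame"][110:260,270:420],(400,400))
cv2.imwrite("pics/both1.png",np.hstack([a,b])); o=r.get_obs(); print(o["tool_pos"],o["contact_force"])
```

```text
[ 0.57029075 -0.10333958  0.05379186] [ 0.09365672 -0.64482078 -0.02388476]
```

View pics/both1.png

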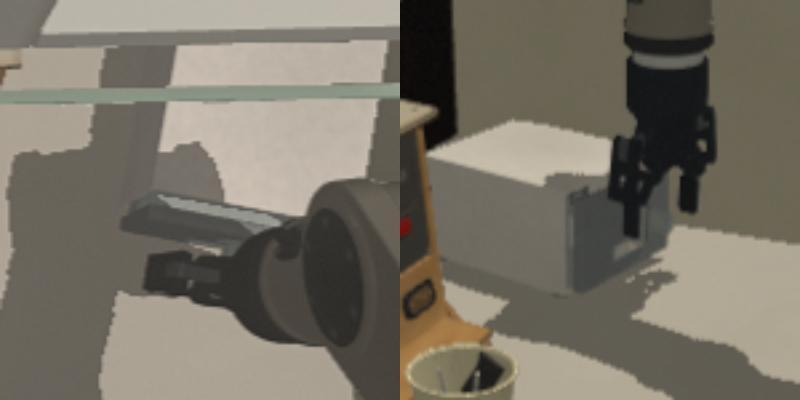

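The picture shows the fingers on either side of the knob in front of the drawer, with no contact. I'll close on the knob.

Request:
{"op": "servo_tool", "data": {
  "steps": [0,0,0,0,0,0,-1,0,0,0,0,0,0,-1,0,0,0,0,0,0,-1,0,0,0,0,0,0,-1,0,0,0,0,0,0,-1,0,0,0,0,0,0,-1]
}}

```text
clock: 4.2
tool_pos: [0.5724, -0.099, 0.0549]
eef_rot: [-3.121, 0.316, -0.006]
contact_force: [0.6, 8.8, 6.5]
opening: 0.0223
finger_force: 58.5
```

Request:
{"op": "servo_tool", "data": {
  "steps": [-0.008,0,0,0,0,0,-1,-0.015,0,0,0,0,0,-1,-0.015,0,0,0,0,0,-1,-0.015,0,0,0,0,0,-1,-0.015,0,0,0,0,0,-1,-0.015,0,0,0,0,0,-1,-0.015,0,0,0,0,0,-1,-0.01,0,0,0,0,0,-1,-0.003,0,0,0,0,0,-1,0,0,0,0,0,0,-1]
}}

```text
clock: 5.45
tool_pos: [0.4646, -0.0756, 0.0548]
eef_rot: [-3.12, 0.313, -0.009]
contact_force: [1.9, 15.0, 7.4]
opening: 0.0223
finger_force: 60.0
```

Request:
{"op": "servo_tool", "data": {
  "steps": [-0.003,-0.002,0,0,0,0,-1,-0.003,-0.001,0,0,0,0,-1,-0.002,0,0,0,0,0,-1,0,0,0,0,0,0,-1,0,0,0,0,0,0,-1]
}}

```text
clock: 6.08
tool_pos: [0.4626, -0.075, 0.055]
eef_rot: [-3.122, 0.318, -0.025]
contact_force: [18.8, 2.6, -15.8]
opening: 0.022
finger_force: 60.0
```

Request:
{"op": "servo_tool", "data": {
  "steps": [0.004,0,0,0,0,0,-1,0,0,0,0,0,0,1,0,0,0,0,0,0,1,0,0,0,0,0,0,1,0,0,0,0,0,0,1,0,0,-0.03,0,0,0,1,0,0,-0.04,0,0,0,1,0,0,-0.05,0,0,0,1,0,0,0,0,0,0,1]
}}

```text
clock: 7.2
tool_pos: [0.4606, -0.0774, 0.1768]
eef_rot: [3.125, -0.321, 0.012]
contact_force: [0.2, 0.2, 0.6]
opening: 0.0853
finger_force: 0.0
```

Run:
```python
from h import *
t=snap("top","top2"); s=snap("side","side2")
a=cv2.resize(t["frame"][140:260,380:500],(400,480),interpolation=2); a=cv2.resize(t["frame"][150:250,390:490],(400,400),interpolation=2); b=cv2.resize(s["frame"][140:240,290:390],(400,400),interpolation=2)
cv2.imwrite("pics/both2.png",np.hstack([a,b])); o=r.get_obs(); print(o["tool_pos"],o["contact_force"])
g=np.array([.556,-.095,.079]); print(proj(t,g),proj(s,g))
```

```text
[ 0.45795971 -0.07729921  0.17345784] [-0.81993852 -0.17269944 -0.22467043]
[442.43566512 235.88643303] [371.35237866 190.91196186]
```

View pics/both2.png

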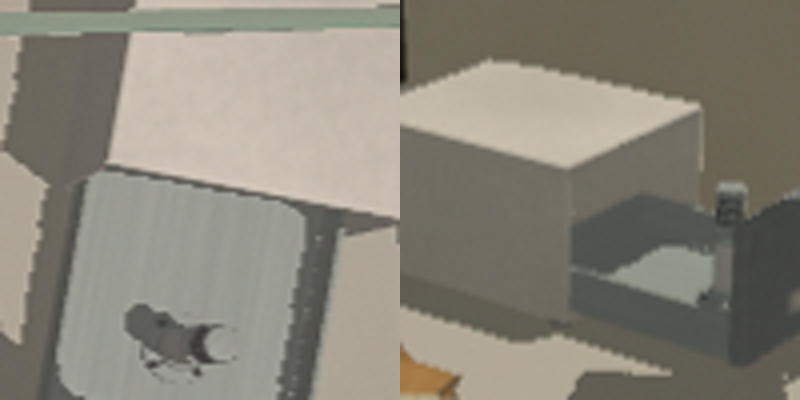

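The drawer is open. In the top view the grip's top face is at about (445.5,235.8), and in the side view the grip's centre is at about (373,191).

Run:
```python
from h import *
t=load("top2"); s=load("side2")
print(onz(t,445.5,235.8,.093), onz(s,373.2,190.8,.079))
e1,d1=ray(t,445.5,235.8); e2,d2=ray(s,373.2,187)
st=np.linalg.lstsq(np.c_[d1,-d2],e2-e1,rcond=None)[0]; print("tri",e1+d1*st[0],e2+d2*st[1])
p=r.get_obs(); M=R.from_rotvec(p["eef_rot"]).as_matrix(); print(p["tool_pos"],M.round(3))
g=np.array([.556,-.098,.079]); print(M.T@(g-p["tool_pos"]))
```

```text
[ 0.55577304 -0.09664215  0.093     ] [ 0.55209015 -0.09762008  0.079     ]
tri [ 0.55585103 -0.09820891  0.08803426] [ 0.55309475 -0.09935069  0.08835122]
[ 0.45795971 -0.07729921  0.17345784] [[ 0.979 -0.203  0.001]
 [-0.203 -0.979 -0.   ]
 [ 0.001  0.    -1.   ]]
[0.10011846 0.00033444 0.09454569]
```

Request:
{"op": "servo_tool", "data": {
  "steps": [0.04,0,0,0,0,0,1,0.04,0,0,0,0,0,1,0.018,0,0,0,0,0,1,0,0,0.03,0,0,0,1,0,0,0.03,0,0,0,1,0,0,0.03,0,0,0,1,0,0,0.0165,0,0,0,1,0,0,0,0,0,0,1,0,0,0,0,0,0,1]
}}

```text
clock: 8.43
tool_pos: [0.5546, -0.097, 0.0675]
eef_rot: [3.125, -0.32, 0.002]
contact_force: [0.7, -0.0, 0.4]
opening: 0.0855
finger_force: 0.0
```

Request:
{"op": "servo_tool", "data": {
  "steps": [0,0,0,0,0,0,-1,0,0,0,0,0,0,-1,0,0,0,0,0,0,-1,0,0,0,0,0,0,-1,0,0,0,0,0,0,-1,0,0,0,0,0,0,-1,0,0,0,0,0,0,-1]
}}

```text
clock: 9.3
tool_pos: [0.5549, -0.0954, 0.0674]
eef_rot: [-3.124, 0.318, -0.002]
contact_force: [-0.0, 6.3, 5.6]
opening: 0.0161
finger_force: 58.7
```

Run:
```python
from h import *
s=snap("side","side3"); o=r.get_obs(); print(o["tool_pos"],o["contact_force"],o["opening"])
```

```text
[ 0.55487276 -0.09537513  0.06740307] [-0.47857569  5.94987108  4.96863587] 0.01600057295223473
```

Request:
{"op": "servo_tool", "data": {
  "steps": [0,-0.001,-0.003,0,0,0,-1,0,0,-0.006,0,0,0,-1,0,0,-0.006,0,0,0,-1,0,0,-0.006,0,0,0,-1,0,0,-0.006,0,0,0,-1,0,0,-0.006,0,0,0,-1,0,0,-0.005,0,0,0,-1,0,0,-0.002,0,0,0,-1,0,0,0,0,0,0,-1,0,0,0,0,0,0,-1]
}}

```text
clock: 10.6
tool_pos: [0.5544, -0.0952, 0.1063]
eef_rot: [-3.124, 0.319, -0.0]
contact_force: [3.9, 4.6, -7.3]
opening: 0.0161
finger_force: 58.6
```

Run:
```python
from h import *
s=snap("side","side4"); t=snap("top","top4"); o=r.get_obs(); print(o["tool_pos"],o["contact_force"],o["opening"],o["finger_force"])
b0=load("side3")["frame"]; f=lambda i:cv2.resize(i[150:225,335:410],(400,400),interpolation=2)
cv2.imwrite("pics/both4.png",np.hstack([f(b0),f(s["frame"])]))
for z in (.062,.065,.093,.105,.133): print(z,proj(s,[.555,-.097,z]))
```

```text
[ 0.55438637 -0.09527491  0.10622951] [ 4.30914031  4.17702813 -7.76985841] 0.015674214876594424 58.59234809875488
0.062 [371.79195083 197.02784501]
0.065 [371.83153306 195.91789943]
0.093 [372.20517565 185.4403959 ]
0.105 [372.36767239 180.88374169]
0.133 [372.75248778 170.09293583]
```

View pics/both4.png

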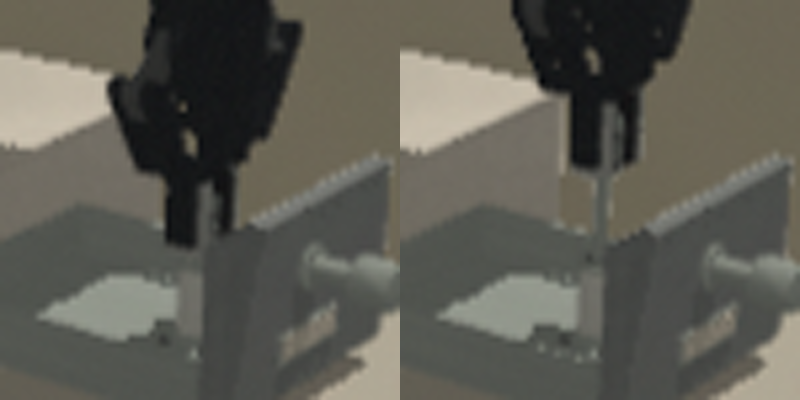

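The rod has risen with the gripper by about 39 mm. The tips moved up about 14.6 px, the dark ring shows at the barrel mouth at about (592,258) in the crop, and the pull is about 7 N, as expected at the mark. I'll add 1 mm, let it settle and check.

Request:
{"op": "servo_tool", "data": {
  "steps": [0,0,-0.001,0,0,0,-1,0,0,0,0,0,0,-1,0,0,0,0,0,0,-1,0,0,0,0,0,0,-1]
}}

```text
clock: 11.2
tool_pos: [0.5544, -0.0953, 0.1072]
eef_rot: [-3.124, 0.319, -0.0]
contact_force: [4.1, 3.3, -7.8]
opening: 0.0161
finger_force: 58.6
```

Run:
```python
from h import *
o=r.get_obs(); print(o["clock"],o["tool_pos"],o["contact_force"],o["opening"],o["finger_force"],abs(o["joint_vel"]).max())
if o["finger_force"]>20 and .104<o["tool_pos"][2]<.110 and o["contact_force"][2]<-5: print(r.hand_in())
```

```text
11.2 [ 0.55439192 -0.09528308  0.10722057] [ 4.13517432  3.28421789 -7.77034122] 0.016055061509389002 58.59520196914673 0.0020668189938678984
the job is handed in; nothing more can be done
None
```

I handed the job in at 11.2 s, with the drawer pulled to its stop and the gripper holding the rod steady about 40 mm up at the ring mark (by tool travel); the beaker, cast and bottle were never approached, and no verdict came back.

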